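Step the tub's day wheel on to Friday

TASK

The tub on the bamboo shelf has just been refilled, so set its day wheel to Friday: flick the coloured tabs with a fingertip, anticlockwise seen from above, until the orange Thursday tab has clicked home at the black arrow, let it rest there a moment, then give it exactly one more click so that the light blue Friday tab stands at the arrow. Do not run past Friday. Only push the tabs: the tub is not to be lifted or shoved out of place, and everything else stays as it stands.

Things in the scene. Friction and masses are not known exactly. Their poses are not given: they have to be found in the camera images.
- tub: lidded plastic tub, pale green with a cream lid, 162 x 162 mm, loose on the bamboo shelf, about 0.9 kg (a sideways push of 3 N does not shift it). Origin at the centre of its underside; the lid's top is 104 mm above. Its own -x points from the middle to the lid edge that carries the black arrow.
- arrow (a point): tip of the flat black arrow on the tub's lid, 64 mm from the wheel's axis, pointing at the wheel. The tab opposite it is the day shown. Days in order: red Sunday, yellow Monday, pink Tuesday, green Wednesday, orange Thursday, light blue Friday, purple Saturday.
- wheel_centre (a point): the day wheel's vertical axis at half its height, over the middle of the lid. Flat star wheel: grey hub 76 mm across with seven coloured tabs 51.4 degrees apart, each 10 mm wide, reaching from 38 to 60 mm from the axis. Hub and tabs stand 4 to 26 mm above the lid; the gaps between tabs are open down to the lid, 33 mm wide half way out, 42 mm at the tips.
- tab_fri (a point): middle of the light blue Friday tab, 47 mm from the wheel's axis, at half its height. Each next day's tab lies clockwise (from above) of the day before, so an anticlockwise turn steps the days forward
- tab_thu (a point): middle of the orange Thursday tab, 47 mm from the wheel's axis, at half its height. A coloured stripe on the hub runs into each tab
- day_wheel (a joint): turn of the wheel in rad, growing anticlockwise from above: 0 = Sunday at the arrow, then 0.898 a day; 3.590 = Thursday, 4.488 = Friday. It starts on Monday, Tuesday or Wednesday. A spring detent holds each day: about 1.3 N on a tab moves it off; past half way (0.45 rad) it snaps on to the next day by itself, let go before that it snaps back.
- shelf: fixed slatted bamboo shelf, 258 mm (its x) by 780 mm (its y), top 60 mm above its origin on the counter; at its +y end a clip post with an upright steel spatula reaches 353 mm high
- mortar: bystander: white ceramic mortar with a blue rim, 132 mm wide and 90 mm high; origin under its centre
- pestle: bystander: white porcelain pestle standing on its broad end, 46 mm wide and 135 mm high; origin under its centre
- whisk: bystander: stainless wire whisk lying on the shelf, 250 mm long and 51 mm high; origin under the joint of handle and wires, wires towards its +x
- sauce: bystander: amber sauce bottle with red cap, 60 mm wide and 150 mm high, on the shelf; origin under its centre
- bowl: bystander: small steel bowl, 110 mm wide and 50 mm high, on the counter; origin under its centre
- jar: bystander: glass jar with yellow cap, 70 mm wide and 90 mm high, on the counter; origin under its centre

How it is judged:
On the way, in this order (a step that is already met when the one before it is completed fails the run):
1. the wheel rests on orange Thursday (value of joint day_wheel between 3.4404 and 3.7404 rad and velocity of joint day_wheel between -0.3 and 0.3 rad/s), for 0.2 s.
2. the wheel rests on light blue Friday (value of joint day_wheel between 4.338 and 4.638 rad and velocity of joint day_wheel between -0.3 and 0.3 rad/s), for 0.2 s.
At the end, for the whole second after the job is handed in: The wheel is at rest on light blue Friday (4.488 rad, within 0.15 rad), the tub stands flat within 30 mm of where it was, and the mortar, pestle, whisk, bottle, bowl and jar stand within 30 mm of where they were, not tipped (value of joint day_wheel between 4.338 and 4.638 rad and velocity of joint day_wheel between -0.1 and 0.1 rad/s and distance of each of tub, mortar, pestle, whisk, sauce, bowl, jar from where it was at the start of the episode below 0.03 m and angle between tub's own z axis and vertical below 0.06 rad and linear speed of tub below 0.02 m/s and angle between each of mortar, pestle, whisk, sauce, bowl, jar's own z axis and vertical below 0.2 rad); the robot touches nothing.
It fails at once if the wheel is run past Friday (value of joint day_wheel above 4.9817 rad).
It fails at once if the wheel is turned back past Monday (value of joint day_wheel below 0.359 rad).
It fails at once if the tub is lifted, tipped or shoved more than 30 mm (height (world z) of tub above 0.075 m or distance of tub from where it was at the start of the episode above 0.03 m or angle between tub's own z axis and vertical above 0.2 rad).
It fails at once if a bystander is moved more than 30 mm, lifted or tipped (distance of any of mortar, pestle, whisk, sauce, bowl, jar from where it was at the start of the episode above 0.03 m or angle between any of mortar, pestle, whisk, sauce, bowl, jar's own z axis and vertical above 0.35 rad).
It also fails if it takes over 51 s, if anything falls off the work surface, if the arm or the gripper's body presses on something with over 40 N, if the wrist force passes 120 N, or if a joint passes its speed limit or range.

ROBOT

A 7-joint arm with a two-finger parallel gripper is mounted at the origin on the work surface. World frame = base frame: x ahead of the robot, y to its left, z up, the work surface at z = 0. Lengths are in m, angles in rad, forces in N, time in s.
With the tool pointing down it reaches from about 0.4 to 0.85 m from the base axis. Payload 4.4 kg.
Tool frame: the origin (TCP) lies midway between the tips of the shut fingers; the grasp point (between the pads) lies bot.hold_point_z behind it (bot.hold_point_z is the distance from the TCP to the grasp point, in m); y points along the fingers, z is the direction in which the jaws open and shut, and the axes are right-handed (so a half turn about y gives the same grasp; the last joint's range is limited). The gripper opens to 94 mm and grips with 3 to 60 N. Pads are 16 mm wide; open, the fingers measure 119 mm over their backs; the gripper's body (75 mm by 177 mm) begins 78 mm behind the grasp point.
Start: joints at [1.093, 0.628, 0.038, 1.517, -0.027, 0.996, -0.02], TCP at [0.26, -0.596, 0.205] pointing down, gripper open.
Joint ranges: [-3.06, 3.06], [-0.37, 2.12], [-1.25, 1.32], [0.18, 2.47], [-1.1, 4.24], [0.23, 1.98], [-2.94, 2.94]. Speed limits (rad/s): [2.57, 2.57, 3.14, 3.14, 3.14, 3.14, 3.14].

INTERFACE

Orientations are given as a unit quaternion [w, x, y, z].
In Python, from workcell import bot gives the robot as it stands.
- The arm moves only by the tool arm_command, never from a script. Its argument "moves" is a list of rows, each an object with "jaw": the closure in counts, from 0 (fully open) to 255 (shut); "xyz": the shift along the tool's x, y, z in mm, a list of three; "twist": the turn, a rotation vector about the tool's x, y, z in rad, a list of three. In form: [{"jaw": jaw, "xyz": [x, y, z], "twist": [ax, ay, az]}, ...]. A call has 1 to 20 rows; each row shifts and turns the commanded pose from where the row before left it, along the tool's axes as they then stand; what a row does not reach is not made up. A row lasts 1/10 s, in which the tool goes at most 50 mm and 8.59 degrees, less where a joint would pass 70% of its speed; a pose out of reach is approached as far as the arm can. A call is refused whole if a number of a shift passes 50 or a number of a turn 0.15, either way. A call with a gripper value outside its range is refused whole. The fingers move at their own pace and stop on an object; "force" is the grip in N (left out, the last holds). Time passes only in rows, so rows that do not move let the fingers close. It gives the time, the measured TCP pose, the force and the opening at its end, in the units of the state.
- bot.sense(): the state, without advancing time (a new reading comes with each control period).
- bot.camera(name): name is "side" or "top"; returns (picture, depth): 400x640x3 uint8, blue, green, red; 400x640 float32, m along the optical axis (not along the pixel's ray), 0 where there is no reading.
- bot.calibration(name): a dict with "fov_y" (degrees; the focal length in pixels is half the picture's height over the tangent of half this angle, whatever the lens; pixels are square), "cx", "cy" (the principal point, pixels), "dist" ([k1, k2, p1, p2, k3] as OpenCV has them; the pictures are not rectified), "R" (3x3) and "t" (3): a world point X has camera coordinates R X + t. Camera axes: x right, y down, z forward; pixel columns grow to the right and rows downward; lengths in m; the calibration is good to about 2 mm. A picture is of the moment at which its call begins. calibration takes no time and is no camera call.
- bot.sign_off(): hands the job in, once; it reports no verdict.
Trained networks look in the newest picture that a camera, given by its name, has taken for a name from the list of things; names that differ only in an ending like _2 or _b are one class to them, and where a whole thing is asked for, a point or a joint stands for the part that bears it (a point fixed in the world has none). Each returns a list of dicts, best first, with "p" (0 to 1); they miss things now and then, are a little off and sometimes report something else, mostly with a low value. They report only what shows in the picture. A call takes as long as a camera call.
- bot.cut_out(camera, thing): "mask" (400x640 bool, what is visible of it) and "xy" ([column, row] in pixels, amid what is visible of it).
The state is a dict: "time": time; "qpos": joint angles; "joint_velocities": joint speeds; "tau": joint torques, N m; "eef_pos": TCP position; "eef_rot": TCP orientation; "wrist_force": force on the tool from outside, world axes, zero at the start; "torque": the same for the moment, N m; "opening": finger opening in m.
Only numpy, scipy, OpenCV 4.12 (cv2) and the standard library are available. Lean on these libraries where they do the work, as an engineer would, in place of code of your own. Each camera call takes 0.05 s, during which the arm holds its last target.

## Working session

There is one attempt and no reset: what is moved stays moved. The work goes in short steps, Python scripts to look and compute and a tool call to move; the robot and the scene stay as the last step left them, time stands still between calls to the robot, and variables do not carry over. Pictures are saved under pics/ and viewed, and the job is handed in when it is done.

Besides the shell and the picture viewer there is one more tool, called as name(argument=value, ...) on one line, values as JSON. arm_command: Moves the arm, as the interface text tells. Its arguments: {"type":"object","properties":{"moves":{"type":"array"},"force":{"type":"number"}},"required":["moves"]}

```bash
ls; mkdir -p pics
cat > h.py <<'E'
import numpy as np,cv2
from workcell import bot
def K(c):
    f=200/np.tan(np.radians(c["fov_y"])/2)
    return np.array([[f,0,c["cx"]],[0,f,c["cy"]],[0,0,1.]])
def ray(cam,uv):
    c=bot.calibration(cam);R=np.array(c["R"]);t=np.array(c["t"])
    n=cv2.undistortPoints(np.array(uv,float).reshape(-1,1,2),K(c),np.array(c["dist"],float)).reshape(-1,2)
    d=np.c_[n,np.ones(len(n))]
    return -R.T@t, d@R   # origin, world dir per unit depth
def atz(cam,uv,z):
    o,d=ray(cam,uv); return o+d*((z-o[2])/d[:,2])[:,None]
def proj(cam,X):
    c=bot.calibration(cam)
    return cv2.projectPoints(np.array(X,float).reshape(-1,1,3),cv2.Rodrigues(np.array(c["R"],float))[0],np.array(c["t"],float),K(c),np.array(c["dist"],float))[0].reshape(-1,2)
E
python3 - <<'E'
from h import *
s=bot.sense();print({k:np.round(v,3) for k,v in s.items()})
for n in("top","side"):
    p,d=bot.camera(n);cv2.imwrite(f"pics/{n}0.png",p);np.save(f"{n}0.npy",d)
    c=bot.calibration(n);print(n,c["fov_y"],-np.array(c["R"]).T@c["t"],np.array(c["R"])[2])
    for th in("tub","wheel_centre","arrow","tab_thu","tab_fri"):
        r=bot.cut_out(n,th)
        for q in r[:2]:
            u,v=map(int,q["xy"]);print(n,th,round(q["p"],2),u,v,int(q["mask"].sum()))
E
```

```text
pics
{'time': np.float64(0.0), 'qpos': array([ 1.093,  0.629,  0.038,  1.518, -0.027,  0.996, -0.02 ]), 'joint_velocities': array([-0.002, -0.   , -0.001, -0.001,  0.   ,  0.003, -0.001]), 'tau': array([ 0.0000e+00, -5.4973e+01,  1.1440e+00, -1.8663e+01, -5.2000e-02,
        2.4000e-02,  0.0000e+00]), 'eef_pos': array([ 0.26 , -0.595,  0.205]), 'eef_rot': array([ 0.144, -0.145,  0.693, -0.692]), 'wrist_force': array([-0.019,  0.053,  0.671]), 'torque': array([-0.008, -0.043, -0.   ]), 'opening': np.float64(0.094)}
top 43.011318488420585 [0.28409777 0.03165265 1.31580731] [ 0.16239717 -0.02775469 -0.98633505]
top tub 0.61 380 163 5035
top tub 0.53 192 133 761
top wheel_centre 0.71 382 161 1286
top arrow 0.66 376 164 4785
top tab_thu 0.92 382 162 1293
top tab_fri 0.77 383 157 1275
side 43.98022713720872 [-0.02045331  1.04669224  0.97849701] [ 0.34761232 -0.7283377  -0.59049968]
side tub 0.9 318 168 2995
side wheel_centre 0.79 318 148 560
side arrow 0.77 318 170 3041
side tab_thu 0.68 316 152 533
side tab_fri 0.92 318 151 577
```

Run:
```python
import cv2
p=cv2.imread("pics/top0.png");cv2.imwrite("pics/topc.png",cv2.resize(p[100:230,315:445],None,fx=4.5,fy=4.5,interpolation=cv2.INTER_CUBIC))
```

```text
(no output)
```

View pics/top0.png

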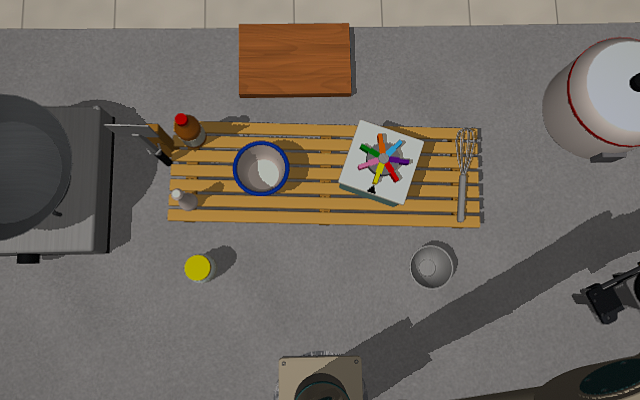

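View pics/side0.png

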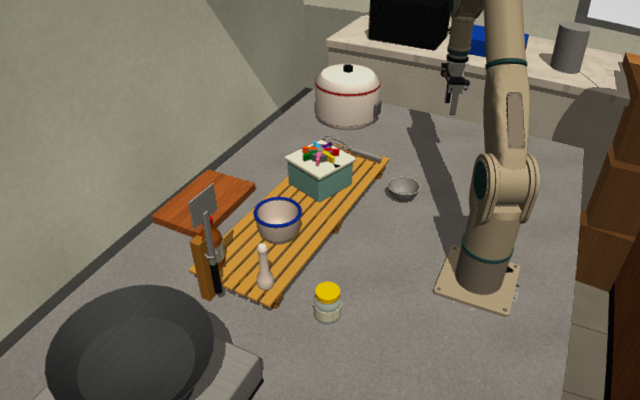

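```bash
sleep 0.1
```

```text
(no output)
```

View pics/topc.png

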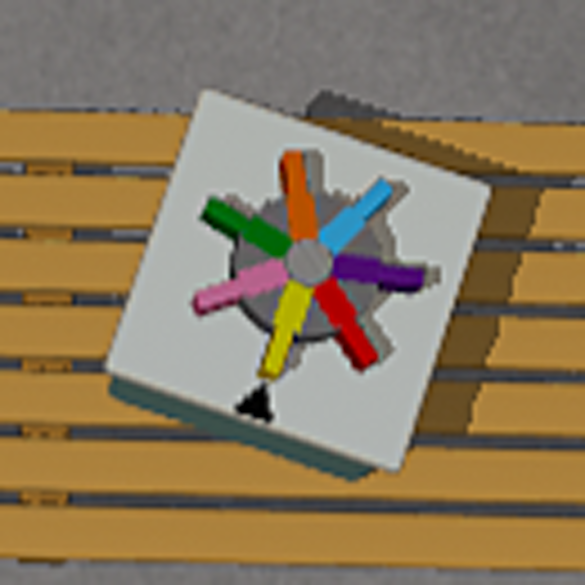

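The top view shows the tub at about (383,158) with yellow Monday at the arrow (about (371,190)), so it takes three clicks to Thursday and then one more. Next I measure the geometry.

```bash
cat > wheel.py <<'E'
from h import *
from scipy.optimize import least_squares
HUE={'sun':(0,4),'mon':(26,33),'tue':(160,176),'wed':(50,75),'thu':(7,16),'fri':(92,112),'sat':(130,152)}
ORD=['sun','mon','tue','wed','thu','fri','sat']
def cents(p,cam='top',c=(0.58,-0.06),show=True):
    hsv=cv2.cvtColor(p,cv2.COLOR_BGR2HSV)
    vv,uu=np.mgrid[:400,:640]
    c0=proj(cam,[[c[0],c[1],.19]])[0]
    reg=(np.hypot(uu-c0[0],vv-c0[1])<38)&(hsv[...,1]>110)&(hsv[...,2]>70)
    out={}
    for k,(a,b) in HUE.items():
        m=reg&(hsv[...,0]>=a)&(hsv[...,0]<=b)
        n,l,st,ce=cv2.connectedComponentsWithStats(m.astype(np.uint8))
        if n>1:
            i=1+np.argmax(st[1:,4])
            if st[i,4]>8: out[k]=(atz(cam,[ce[i]],.187)[0],st[i,4],ce[i])
    return out
E
python3 - <<'E'
from wheel import *
p=cv2.imread("pics/top0.png");d=np.load("top0.npy")
c0=atz('top',[[383.7,158]],.19)[0];print(c0)
for uv in [(383,158),(352,160),(400,130)]:
    o,r=ray('top',[uv]);print(uv,np.round(o+r[0]*d[uv[1],uv[0]],3))
o=cents(p,c=c0[:2])
for k,v in o.items(): print(k,np.round(v[0],3),v[1],np.round(v[2],1),'ang',np.round(np.arctan2(*(v[0]-c0)[[1,0]]),3),'r',np.round(np.hypot(*(v[0]-c0)[:2]),3))
# lid corners
cr=np.array([(203,88),(491,186),(398,471),(107,372)])/4.5+[315,100]
X=atz('top',cr,.164);print(np.round(X,3),X.mean(0),np.linalg.norm(np.diff(X[:, :2],axis=0),axis=1))
a=atz('top',[np.array([264,384])/4.5+[315,100]],.164)[0];print('arrow',a, np.hypot(*(a-c0)[:2]), np.arctan2(*(a-c0)[[1,0]]))
from scipy.spatial.transform import Rotation as Ro
q=bot.sense()["eef_rot"];print(Ro.from_quat(np.r_[q[1:],q[0]]).as_matrix().round(3),bot.hold_point_z)
# side check
print(proj('side',[[*c0[:2],.19]]))
E
```

```text
[ 0.56113182 -0.15378407  0.19      ]
(383, 158) [ 0.56  -0.151  0.194]
(352, 160) [ 0.564 -0.084  0.165]
(400, 130) [ 0.666 -0.22   0.061]
sun [ 0.529 -0.171  0.187] 116 [391.5 172. ] ang -2.659 r 0.036
mon [ 0.531 -0.141  0.187] 108 [378.4 171.3] ang 2.737 r 0.033
tue [ 0.55  -0.119  0.187] 100 [368.4 163.3] ang 1.877 r 0.037
wed [ 0.58  -0.125  0.187] 97 [370.5 150.4] ang 0.989 r 0.035
thu [ 0.596 -0.149  0.187] 118 [380.8 143.6] ang 0.132 r 0.035
fri [ 0.585 -0.177  0.187] 103 [393.1 148.1] ang -0.775 r 0.033
sat [ 0.557 -0.187  0.187] 98 [398.  159.9] ang -1.701 r 0.033
[[ 0.662 -0.106  0.164]
 [ 0.606 -0.255  0.164]
 [ 0.456 -0.199  0.164]
 [ 0.511 -0.051  0.164]] [ 0.5587401 -0.1528332  0.164    ] [0.1590055  0.15998095 0.1572949 ]
arrow [ 0.50295831 -0.13190001  0.164     ] 0.062153596681301805 2.781782591893298
[[-0.916  0.     0.4  ]
 [-0.4   -0.    -0.916]
 [-0.    -1.     0.   ]] 0.0188
[[318.7109132  148.78976306]]
```

arm_command(moves=[{"jaw": 255, "xyz": [0, -5, 0], "twist": [0, 0.124, 0]}, {"jaw": 255, "xyz": [0, -5, 0], "twist": [0, 0.124, 0]}, {"jaw": 255, "xyz": [0, -5, 0], "twist": [0, 0.124, 0]}, {"jaw": 255, "xyz": [0, -5, 0], "twist": [0, 0.124, 0]}, {"jaw": 255, "xyz": [0, -5, 0], "twist": [0, 0.124, 0]}, {"jaw": 255, "xyz": [0, 0, 0], "twist": [0, 0.124, 0]}, {"jaw": 255, "xyz": [0, 0, 0], "twist": [0, 0.124, 0]}, {"jaw": 255, "xyz": [0, 0, 0], "twist": [0, 0.124, 0]}])

```text
time: 1.4
eef_pos: [0.2603, -0.5956, 0.2306]
eef_rot: [-0.204, 0.204, 0.677, -0.677]
wrist_force: [-0.6, 0.0, -0.3]
opening: 0.0336
```

arm_command(moves=[{"jaw": 255, "xyz": [-0.8, 0, -36.8], "twist": [0, 0, 0]}, {"jaw": 255, "xyz": [-0.8, 0, -36.8], "twist": [0, 0, 0]}, {"jaw": 255, "xyz": [-0.8, 0, -36.8], "twist": [0, 0, 0]}, {"jaw": 255, "xyz": [-0.8, 0, -36.8], "twist": [0, 0, 0]}, {"jaw": 255, "xyz": [-0.8, 0, -36.8], "twist": [0, 0, 0]}, {"jaw": 255, "xyz": [-0.8, 0, -36.8], "twist": [0, 0, 0]}, {"jaw": 255, "xyz": [-0.8, 0, -36.8], "twist": [0, 0, 0]}, {"jaw": 255, "xyz": [-0.8, 0, -36.8], "twist": [0, 0, 0]}, {"jaw": 255, "xyz": [-0.8, 0, -36.8], "twist": [0, 0, 0]}, {"jaw": 255, "xyz": [-0.8, 0, -36.8], "twist": [0, 0, 0]}, {"jaw": 255, "xyz": [-0.8, 0, -36.8], "twist": [0, 0, 0]}, {"jaw": 255, "xyz": [-0.8, 0, -36.8], "twist": [0, 0, 0]}, {"jaw": 255, "xyz": [-0.8, 0, -36.8], "twist": [0, 0, 0]}, {"jaw": 255, "xyz": [0, 0, 0], "twist": [0, 0, 0]}, {"jaw": 255, "xyz": [0, 0, 0], "twist": [0, 0, 0]}])

```text
time: 2.9
eef_pos: [0.5314, -0.2006, 0.2304]
eef_rot: [0.202, -0.201, -0.678, 0.678]
wrist_force: [-0.6, 0.0, 0.2]
opening: 0.0002
```

```bash
cat > where.py <<'E'
from wheel import *
from scipy.spatial.transform import Rotation as Ro
import sys
C=np.array([.560,-.153])
s=bot.sense();q=s["eef_rot"];M=Ro.from_quat(np.r_[q[1:],q[0]]).as_matrix();e=s["eef_pos"]
print('t',s['time'].round(2),'tcp',e.round(4),'jaw ang',np.arctan2(M[1,2],M[0,2]).round(3),'tilt',M[:,1].round(3),'r',np.hypot(*(e[:2]-C)).round(4),'ang',np.arctan2(*(e[:2]-C)[::-1]).round(3),'F',s['wrist_force'].round(1),'open',s['opening'].round(4))
a=float(sys.argv[1]) if len(sys.argv)>1 else -2.15
tgt=np.r_[C+.056*np.array([np.cos(a),np.sin(a)]),e[2]]
print('shift tool mm',(M.T@(tgt-e)*1000).round(1))
if len(sys.argv)>2:
    for n in('top','side'):
        p,_=bot.camera(n); u,v=proj(n,[[*C,.18]])[0].astype(int)
        w=cv2.resize(p[max(v-65,0):v+65,u-65:u+65],None,fx=3,fy=3,interpolation=cv2.INTER_CUBIC)
        W=w if n=='top' else np.hstack([W[:390],w[:390]])
    cv2.imwrite(f"pics/{sys.argv[2]}.png",W)
E
python3 where.py -2.15 w1
```

```text
Traceback (most recent call last):
  File "where.py", line 6, in <module>
    print('t',s['time'].round(2),'tcp',e.round(4),'jaw ang',np.arctan2(M[1,2],M[0,2]).round(3),'tilt',M[:,1].round(3),'r',np.hypot(*(e[:2]-C)).round(4),'ang',np.arctan2(*(e[:2]-C)[::-1]).round(3),'F',s['wrist_force'].round(1),'open',s['opening'].round(4))
              ^^^^^^^^^^^^^^^
AttributeError: 'float' object has no attribute 'round'
```

```bash
sed -i "s/s\['time'\].round(2)/round(float(s['time']),2)/; s/s\['opening'\].round(4)/round(float(s['opening']),4)/" where.py
python3 where.py -2.15 w1
```

```text
t 2.9 tcp [ 0.5314 -0.2006  0.2304] jaw ang -2.149 tilt [-0. -0. -1.] r 0.0556 ang -2.112 F [-0.6  0.   0.2] open 0.0002
shift tool mm [2.1 0.  0.5]
```

View pics/w1.png

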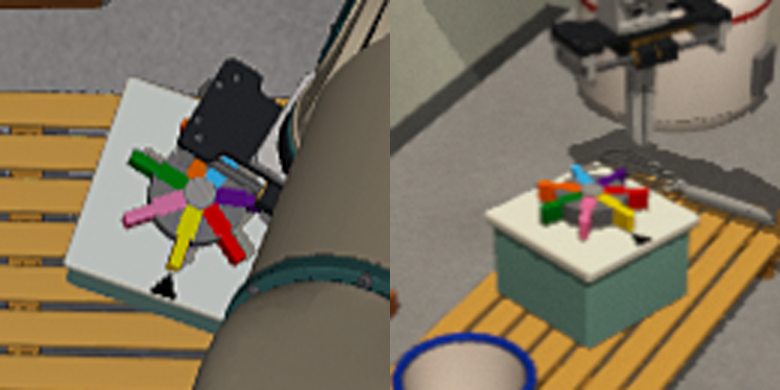

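Still on Monday. I'll correct 2 mm, lower to just above the wheel and check the finger's position over the gap.

arm_command(moves=[{"jaw": 255, "xyz": [2, 10, 0.5], "twist": [0, 0, 0]}, {"jaw": 255, "xyz": [0, 12, 0], "twist": [0, 0, 0]}, {"jaw": 255, "xyz": [0, 12, 0], "twist": [0, 0, 0]}, {"jaw": 255, "xyz": [0, 0, 0], "twist": [0, 0, 0]}])

```text
time: 3.4
eef_pos: [0.5275, -0.2003, 0.1941]
eef_rot: [-0.204, 0.201, 0.678, -0.677]
wrist_force: [-0.0, 0.1, 0.2]
opening: 0.0006
```

```bash
python3 where.py -2.15 w2
python3 - <<'E'
from h import *
c=proj('side',[[.56,-.153,.18]])[0].astype(int)
e=bot.sense()["eef_pos"]
print(390+(proj('side',[e])[0]-(c-65))*[3,3]+[0,0])
E
```

```text
t 3.4 tcp [ 0.5275 -0.2003  0.1941] jaw ang -2.152 tilt [-0.004  0.001 -1.   ] r 0.0574 ang -2.173 F [-0.   0.1  0.2] open 0.0006
shift tool mm [-1.3 -0.  -1.3]
[634.22388799 560.14466989]
```

View pics/w2.png

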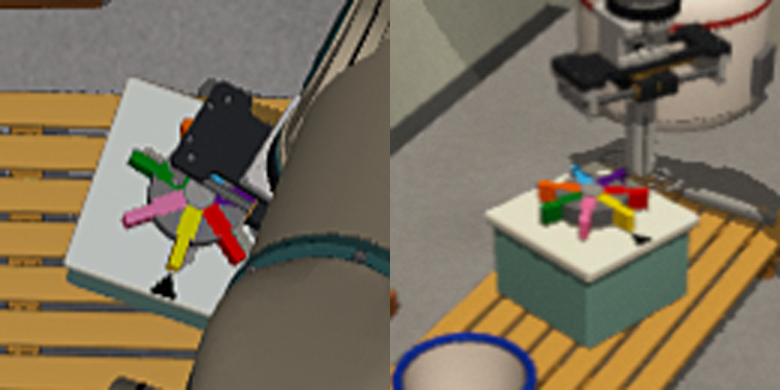

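The tip shows at (638,170), where it is projected, between the purple and red tabs. Lowering.

arm_command(moves=[{"jaw": 255, "xyz": [-0.5, 7, -0.7], "twist": [0, 0, 0]}, {"jaw": 255, "xyz": [-0.5, 7, -0.6], "twist": [0, 0, 0]}, {"jaw": 255, "xyz": [0, 6, 0], "twist": [0, 0, 0]}, {"jaw": 255, "xyz": [0, 0, 0], "twist": [0, 0, 0]}])

```text
time: 3.9
eef_pos: [0.5301, -0.1996, 0.1754]
eef_rot: [-0.203, 0.202, 0.678, -0.678]
wrist_force: [-0.4, -0.1, -0.4]
opening: 0.0002
```

```bash
python3 where.py -2.15 w3
```

```text
t 3.9 tcp [ 0.5301 -0.1996  0.1754] jaw ang -2.151 tilt [-0.002  0.001 -1.   ] r 0.0554 ang -2.141 F [-0.4 -0.1 -0.4] open 0.0002
shift tool mm [0.5 0.  0.6]
```

View pics/w3.png

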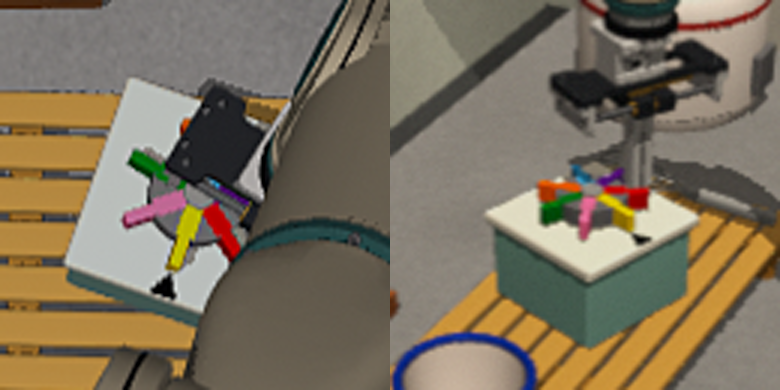

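The finger is in the gap with no contact force. First flick: a 0.9 rad arc in 0.05 rad rows.

arm_command(moves=[{"jaw": 255, "xyz": [-2.8, 0, -0.07], "twist": [0, -0.05, 0]}, {"jaw": 255, "xyz": [-2.8, 0, -0.07], "twist": [0, -0.05, 0]}, {"jaw": 255, "xyz": [-2.8, 0, -0.07], "twist": [0, -0.05, 0]}, {"jaw": 255, "xyz": [-2.8, 0, -0.07], "twist": [0, -0.05, 0]}, {"jaw": 255, "xyz": [-2.8, 0, -0.07], "twist": [0, -0.05, 0]}, {"jaw": 255, "xyz": [-2.8, 0, -0.07], "twist": [0, -0.05, 0]}, {"jaw": 255, "xyz": [-2.8, 0, -0.07], "twist": [0, -0.05, 0]}, {"jaw": 255, "xyz": [-2.8, 0, -0.07], "twist": [0, -0.05, 0]}, {"jaw": 255, "xyz": [-2.8, 0, -0.07], "twist": [0, -0.05, 0]}, {"jaw": 255, "xyz": [-2.8, 0, -0.07], "twist": [0, -0.05, 0]}, {"jaw": 255, "xyz": [-2.8, 0, -0.07], "twist": [0, -0.05, 0]}, {"jaw": 255, "xyz": [-2.8, 0, -0.07], "twist": [0, -0.05, 0]}, {"jaw": 255, "xyz": [-2.8, 0, -0.07], "twist": [0, -0.05, 0]}, {"jaw": 255, "xyz": [-2.8, 0, -0.07], "twist": [0, -0.05, 0]}, {"jaw": 255, "xyz": [-2.8, 0, -0.07], "twist": [0, -0.05, 0]}, {"jaw": 255, "xyz": [-2.8, 0, -0.07], "twist": [0, -0.05, 0]}, {"jaw": 255, "xyz": [-2.8, 0, -0.07], "twist": [0, -0.05, 0]}, {"jaw": 255, "xyz": [-2.8, 0, -0.07], "twist": [0, -0.05, 0]}, {"jaw": 255, "xyz": [0, 0, 0], "twist": [0, 0, 0]}, {"jaw": 255, "xyz": [0, 0, 0], "twist": [0, 0, 0]}])

```text
time: 6.0
eef_pos: [0.579, -0.2066, 0.1767]
eef_rot: [-0.112, 0.112, -0.698, 0.698]
wrist_force: [0.2, 0.1, 0.1]
opening: 0.0003
```

```bash
python3 where.py -1.25 w4
```

```text
t 6.0 tcp [ 0.579  -0.2066  0.1767] jaw ang -1.252 tilt [ 0. -0. -1.] r 0.0569 ang -1.229 F [0.2 0.1 0.1] open 0.0003
shift tool mm [ 1.2 -0.  -0.9]
```

View pics/w4.png

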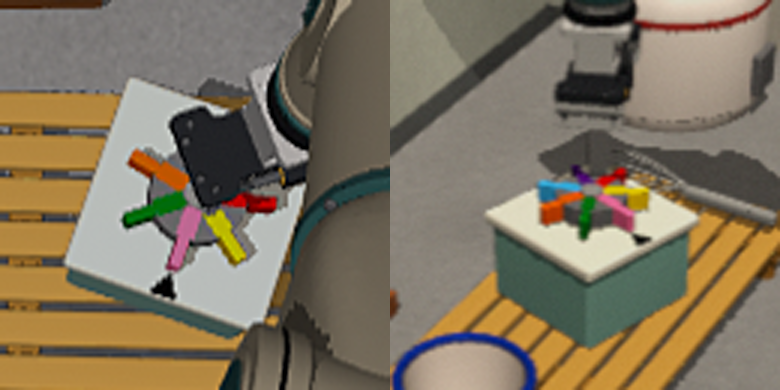

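Pink Tuesday is at the arrow (one click) and the tub hasn't moved. Lifting and returning.

arm_command(moves=[{"jaw": 255, "xyz": [0, -10, 0], "twist": [0, 0, 0]}, {"jaw": 255, "xyz": [0, -10, 0], "twist": [0, 0, 0]}, {"jaw": 255, "xyz": [0, -8, 0], "twist": [0, 0, 0]}, {"jaw": 255, "xyz": [5.6, 0, -0.3], "twist": [0, 0.1, 0]}, {"jaw": 255, "xyz": [5.6, 0, -0.3], "twist": [0, 0.1, 0]}, {"jaw": 255, "xyz": [5.6, 0, -0.3], "twist": [0, 0.1, 0]}, {"jaw": 255, "xyz": [5.6, 0, -0.3], "twist": [0, 0.1, 0]}, {"jaw": 255, "xyz": [5.6, 0, -0.3], "twist": [0, 0.1, 0]}, {"jaw": 255, "xyz": [5.6, 0, -0.3], "twist": [0, 0.1, 0]}, {"jaw": 255, "xyz": [5.6, 0, -0.3], "twist": [0, 0.1, 0]}, {"jaw": 255, "xyz": [5.6, 0, -0.3], "twist": [0, 0.1, 0]}, {"jaw": 255, "xyz": [5.6, 0, -0.3], "twist": [0, 0.1, 0]}, {"jaw": 255, "xyz": [0, 0, 0], "twist": [0, 0, 0]}, {"jaw": 255, "xyz": [0, 0, 0], "twist": [0, 0, 0]}])

```text
time: 7.5
eef_pos: [0.5313, -0.1999, 0.2052]
eef_rot: [-0.201, 0.202, 0.678, -0.678]
wrist_force: [-0.2, -0.2, 0.4]
opening: 0.0002
```

```bash
python3 where.py -2.15 w5
```

```text
t 7.5 tcp [ 0.5313 -0.1999  0.2052] jaw ang -2.148 tilt [ 0.001 -0.    -1.   ] r 0.055 ang -2.121 F [-0.2 -0.2  0.4] open 0.0002
shift tool mm [ 1.6 -0.   1.1]
```

View pics/w5.png

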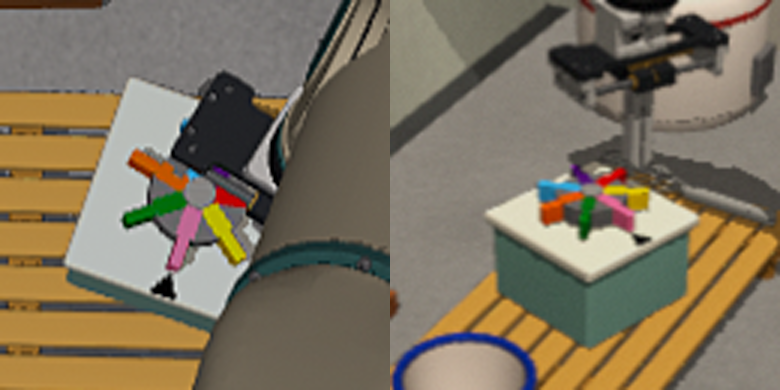

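Pink is still at the arrow. Lowering with a small correction, then the second flick.

arm_command(moves=[{"jaw": 255, "xyz": [1, 8, 0.7], "twist": [0, 0, 0]}, {"jaw": 255, "xyz": [0, 8, 0], "twist": [0, 0, 0]}, {"jaw": 255, "xyz": [0, 8, 0], "twist": [0, 0, 0]}, {"jaw": 255, "xyz": [0, 5, 0], "twist": [0, 0, 0]}, {"jaw": 255, "xyz": [0, 0, 0], "twist": [0, 0, 0]}])

```text
time: 8.1
eef_pos: [0.5288, -0.1997, 0.1743]
eef_rot: [-0.203, 0.202, 0.678, -0.678]
wrist_force: [-0.7, -0.2, 0.7]
opening: 0.0002
```

arm_command(moves=[{"jaw": 255, "xyz": [-2.8, 0, -0.07], "twist": [0, -0.05, 0]}, {"jaw": 255, "xyz": [-2.8, 0, -0.07], "twist": [0, -0.05, 0]}, {"jaw": 255, "xyz": [-2.8, 0, -0.07], "twist": [0, -0.05, 0]}, {"jaw": 255, "xyz": [-2.8, 0, -0.07], "twist": [0, -0.05, 0]}, {"jaw": 255, "xyz": [-2.8, 0, -0.07], "twist": [0, -0.05, 0]}, {"jaw": 255, "xyz": [-2.8, 0, -0.07], "twist": [0, -0.05, 0]}, {"jaw": 255, "xyz": [-2.8, 0, -0.07], "twist": [0, -0.05, 0]}, {"jaw": 255, "xyz": [-2.8, 0, -0.07], "twist": [0, -0.05, 0]}, {"jaw": 255, "xyz": [-2.8, 0, -0.07], "twist": [0, -0.05, 0]}, {"jaw": 255, "xyz": [-2.8, 0, -0.07], "twist": [0, -0.05, 0]}, {"jaw": 255, "xyz": [-2.8, 0, -0.07], "twist": [0, -0.05, 0]}, {"jaw": 255, "xyz": [-2.8, 0, -0.07], "twist": [0, -0.05, 0]}, {"jaw": 255, "xyz": [-2.8, 0, -0.07], "twist": [0, -0.05, 0]}, {"jaw": 255, "xyz": [-2.8, 0, -0.07], "twist": [0, -0.05, 0]}, {"jaw": 255, "xyz": [-2.8, 0, -0.07], "twist": [0, -0.05, 0]}, {"jaw": 255, "xyz": [-2.8, 0, -0.07], "twist": [0, -0.05, 0]}, {"jaw": 255, "xyz": [-2.8, 0, -0.07], "twist": [0, -0.05, 0]}, {"jaw": 255, "xyz": [-2.8, 0, -0.07], "twist": [0, -0.05, 0]}, {"jaw": 255, "xyz": [0, 0, 0], "twist": [0, 0, 0]}, {"jaw": 255, "xyz": [0, 0, 0], "twist": [0, 0, 0]}])

```text
time: 10.1
eef_pos: [0.5778, -0.2064, 0.1755]
eef_rot: [-0.112, 0.112, -0.698, 0.698]
wrist_force: [-0.5, -0.4, 1.2]
opening: 0.0004
```

arm_command(moves=[{"jaw": 255, "xyz": [0, -10, 0], "twist": [0, 0, 0]}, {"jaw": 255, "xyz": [0, -10, 0], "twist": [0, 0, 0]}, {"jaw": 255, "xyz": [0, -9, 0], "twist": [0, 0, 0]}, {"jaw": 255, "xyz": [5.6, 0, -0.3], "twist": [0, 0.1, 0]}, {"jaw": 255, "xyz": [5.6, 0, -0.3], "twist": [0, 0.1, 0]}, {"jaw": 255, "xyz": [5.6, 0, -0.3], "twist": [0, 0.1, 0]}, {"jaw": 255, "xyz": [5.6, 0, -0.3], "twist": [0, 0.1, 0]}, {"jaw": 255, "xyz": [5.6, 0, -0.3], "twist": [0, 0.1, 0]}, {"jaw": 255, "xyz": [5.6, 0, -0.3], "twist": [0, 0.1, 0]}, {"jaw": 255, "xyz": [5.6, 0, -0.3], "twist": [0, 0.1, 0]}, {"jaw": 255, "xyz": [5.6, 0, -0.3], "twist": [0, 0.1, 0]}, {"jaw": 255, "xyz": [5.6, 0, -0.3], "twist": [0, 0.1, 0]}, {"jaw": 255, "xyz": [0, 0, 0], "twist": [0, 0, 0]}, {"jaw": 255, "xyz": [0, 0, 0], "twist": [0, 0, 0]}])

```text
time: 11.5
eef_pos: [0.53, -0.1997, 0.2052]
eef_rot: [-0.201, 0.202, 0.678, -0.678]
wrist_force: [-0.3, 0.4, -0.5]
opening: 0.0004
```

```bash
python3 where.py -2.15 w6
```

```text
t 11.5 tcp [ 0.53   -0.1997  0.2052] jaw ang -2.148 tilt [ 0.001 -0.    -1.   ] r 0.0555 ang -2.141 F [-0.3  0.4 -0.5] open 0.0004
shift tool mm [ 0.5 -0.   0.5]
```

View pics/w6.png

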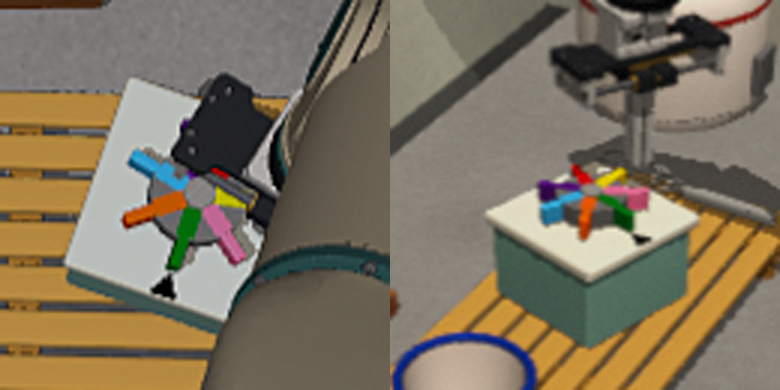

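Green Wednesday is at the arrow. Third flick, to Thursday.

arm_command(moves=[{"jaw": 255, "xyz": [0, 8, 0], "twist": [0, 0, 0]}, {"jaw": 255, "xyz": [0, 8, 0], "twist": [0, 0, 0]}, {"jaw": 255, "xyz": [0, 8, 0], "twist": [0, 0, 0]}, {"jaw": 255, "xyz": [0, 5, 0], "twist": [0, 0, 0]}, {"jaw": 255, "xyz": [0, 0, 0], "twist": [0, 0, 0]}])

```text
time: 12.1
eef_pos: [0.5287, -0.1995, 0.1743]
eef_rot: [-0.203, 0.201, 0.678, -0.678]
wrist_force: [0.9, -0.4, 1.0]
opening: 0.0005
```

arm_command(moves=[{"jaw": 255, "xyz": [-2.8, 0, -0.07], "twist": [0, -0.05, 0]}, {"jaw": 255, "xyz": [-2.8, 0, -0.07], "twist": [0, -0.05, 0]}, {"jaw": 255, "xyz": [-2.8, 0, -0.07], "twist": [0, -0.05, 0]}, {"jaw": 255, "xyz": [-2.8, 0, -0.07], "twist": [0, -0.05, 0]}, {"jaw": 255, "xyz": [-2.8, 0, -0.07], "twist": [0, -0.05, 0]}, {"jaw": 255, "xyz": [-2.8, 0, -0.07], "twist": [0, -0.05, 0]}, {"jaw": 255, "xyz": [-2.8, 0, -0.07], "twist": [0, -0.05, 0]}, {"jaw": 255, "xyz": [-2.8, 0, -0.07], "twist": [0, -0.05, 0]}, {"jaw": 255, "xyz": [-2.8, 0, -0.07], "twist": [0, -0.05, 0]}, {"jaw": 255, "xyz": [-2.8, 0, -0.07], "twist": [0, -0.05, 0]}, {"jaw": 255, "xyz": [-2.8, 0, -0.07], "twist": [0, -0.05, 0]}, {"jaw": 255, "xyz": [-2.8, 0, -0.07], "twist": [0, -0.05, 0]}, {"jaw": 255, "xyz": [-2.8, 0, -0.07], "twist": [0, -0.05, 0]}, {"jaw": 255, "xyz": [-2.8, 0, -0.07], "twist": [0, -0.05, 0]}, {"jaw": 255, "xyz": [-2.8, 0, -0.07], "twist": [0, -0.05, 0]}, {"jaw": 255, "xyz": [-2.8, 0, -0.07], "twist": [0, -0.05, 0]}, {"jaw": 255, "xyz": [-2.8, 0, -0.07], "twist": [0, -0.05, 0]}, {"jaw": 255, "xyz": [-2.8, 0, -0.07], "twist": [0, -0.05, 0]}, {"jaw": 255, "xyz": [0, 0, 0], "twist": [0, 0, 0]}, {"jaw": 255, "xyz": [0, 0, 0], "twist": [0, 0, 0]}])

```text
time: 14.1
eef_pos: [0.5777, -0.2062, 0.1755]
eef_rot: [-0.112, 0.112, -0.698, 0.698]
wrist_force: [-0.5, -0.2, -0.4]
opening: 0.0003
```

arm_command(moves=[{"jaw": 255, "xyz": [0, -10, 0], "twist": [0, 0, 0]}, {"jaw": 255, "xyz": [0, -10, 0], "twist": [0, 0, 0]}, {"jaw": 255, "xyz": [0, -9, 0], "twist": [0, 0, 0]}, {"jaw": 255, "xyz": [5.6, 0, -0.3], "twist": [0, 0.1, 0]}, {"jaw": 255, "xyz": [5.6, 0, -0.3], "twist": [0, 0.1, 0]}, {"jaw": 255, "xyz": [5.6, 0, -0.3], "twist": [0, 0.1, 0]}, {"jaw": 255, "xyz": [5.6, 0, -0.3], "twist": [0, 0.1, 0]}, {"jaw": 255, "xyz": [5.6, 0, -0.3], "twist": [0, 0.1, 0]}, {"jaw": 255, "xyz": [5.6, 0, -0.3], "twist": [0, 0.1, 0]}, {"jaw": 255, "xyz": [5.6, 0, -0.3], "twist": [0, 0.1, 0]}, {"jaw": 255, "xyz": [5.6, 0, -0.3], "twist": [0, 0.1, 0]}, {"jaw": 255, "xyz": [5.6, 0, -0.3], "twist": [0, 0.1, 0]}, {"jaw": 255, "xyz": [0, 0, 0], "twist": [0, 0, 0]}, {"jaw": 255, "xyz": [0, 0, 0], "twist": [0, 0, 0]}])

```text
time: 15.5
eef_pos: [0.53, -0.1995, 0.2052]
eef_rot: [-0.201, 0.202, 0.678, -0.678]
wrist_force: [0.1, 0.3, 0.6]
opening: 0.0005
```

```bash
python3 where.py -2.15 w7
```

```text
t 15.5 tcp [ 0.53   -0.1995  0.2052] jaw ang -2.148 tilt [ 0.001 -0.    -1.   ] r 0.0554 ang -2.144 F [0.1 0.3 0.6] open 0.0005
shift tool mm [ 0.3 -0.   0.6]
```

View pics/w7.png

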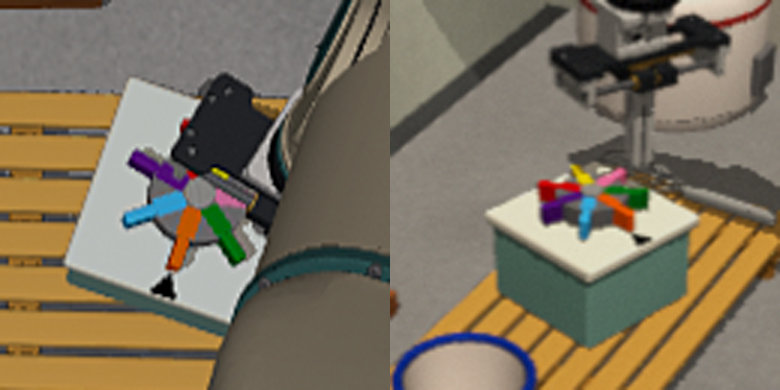

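Orange Thursday stands at the arrow and has rested there for more than 1 s. Now the one last click; after it I only lift.

arm_command(moves=[{"jaw": 255, "xyz": [0, 8, 0], "twist": [0, 0, 0]}, {"jaw": 255, "xyz": [0, 8, 0], "twist": [0, 0, 0]}, {"jaw": 255, "xyz": [0, 8, 0], "twist": [0, 0, 0]}, {"jaw": 255, "xyz": [0, 5, 0], "twist": [0, 0, 0]}, {"jaw": 255, "xyz": [0, 0, 0], "twist": [0, 0, 0]}])

```text
time: 16.1
eef_pos: [0.5287, -0.1993, 0.1743]
eef_rot: [-0.203, 0.202, 0.678, -0.678]
wrist_force: [0.4, -0.4, -0.4]
opening: 0.0003
```

arm_command(moves=[{"jaw": 255, "xyz": [-2.8, 0, -0.07], "twist": [0, -0.05, 0]}, {"jaw": 255, "xyz": [-2.8, 0, -0.07], "twist": [0, -0.05, 0]}, {"jaw": 255, "xyz": [-2.8, 0, -0.07], "twist": [0, -0.05, 0]}, {"jaw": 255, "xyz": [-2.8, 0, -0.07], "twist": [0, -0.05, 0]}, {"jaw": 255, "xyz": [-2.8, 0, -0.07], "twist": [0, -0.05, 0]}, {"jaw": 255, "xyz": [-2.8, 0, -0.07], "twist": [0, -0.05, 0]}, {"jaw": 255, "xyz": [-2.8, 0, -0.07], "twist": [0, -0.05, 0]}, {"jaw": 255, "xyz": [-2.8, 0, -0.07], "twist": [0, -0.05, 0]}, {"jaw": 255, "xyz": [-2.8, 0, -0.07], "twist": [0, -0.05, 0]}, {"jaw": 255, "xyz": [-2.8, 0, -0.07], "twist": [0, -0.05, 0]}, {"jaw": 255, "xyz": [-2.8, 0, -0.07], "twist": [0, -0.05, 0]}, {"jaw": 255, "xyz": [-2.8, 0, -0.07], "twist": [0, -0.05, 0]}, {"jaw": 255, "xyz": [-2.8, 0, -0.07], "twist": [0, -0.05, 0]}, {"jaw": 255, "xyz": [-2.8, 0, -0.07], "twist": [0, -0.05, 0]}, {"jaw": 255, "xyz": [-2.8, 0, -0.07], "twist": [0, -0.05, 0]}, {"jaw": 255, "xyz": [-2.8, 0, -0.07], "twist": [0, -0.05, 0]}, {"jaw": 255, "xyz": [-2.8, 0, -0.07], "twist": [0, -0.05, 0]}, {"jaw": 255, "xyz": [-2.8, 0, -0.07], "twist": [0, -0.05, 0]}, {"jaw": 255, "xyz": [0, 0, 0], "twist": [0, 0, 0]}, {"jaw": 255, "xyz": [0, 0, 0], "twist": [0, 0, 0]}])

```text
time: 18.1
eef_pos: [0.5777, -0.206, 0.1755]
eef_rot: [-0.112, 0.112, -0.698, 0.698]
wrist_force: [-0.1, -0.4, -0.4]
opening: 0.0005
```

arm_command(moves=[{"jaw": 255, "xyz": [0, -10, 0], "twist": [0, 0, 0]}, {"jaw": 255, "xyz": [0, -15, 0], "twist": [0, 0, 0]}, {"jaw": 255, "xyz": [0, -20, 0], "twist": [0, 0, 0]}, {"jaw": 255, "xyz": [0, -20, 0], "twist": [0, 0, 0]}, {"jaw": 255, "xyz": [0, 0, 30], "twist": [0, 0, 0]}, {"jaw": 255, "xyz": [0, 0, 30], "twist": [0, 0, 0]}, {"jaw": 255, "xyz": [0, 0, 30], "twist": [0, 0, 0]}, {"jaw": 255, "xyz": [0, 0, 30], "twist": [0, 0, 0]}, {"jaw": 255, "xyz": [0, 0, 30], "twist": [0, 0, 0]}, {"jaw": 255, "xyz": [0, 0, 0], "twist": [0, 0, 0]}, {"jaw": 255, "xyz": [0, 0, 0], "twist": [0, 0, 0]}, {"jaw": 255, "xyz": [0, 0, 0], "twist": [0, 0, 0]}])

```text
time: 19.3
eef_pos: [0.625, -0.3466, 0.2409]
eef_rot: [0.113, -0.113, 0.698, -0.698]
wrist_force: [-0.1, -0.2, -0.0]
opening: 0.0004
```

```bash
python3 where.py -2.15 w8
python3 - <<'E'
from wheel import *
p,_=bot.camera('top');cv2.imwrite('pics/topend.png',p);s,_=bot.camera('side');cv2.imwrite('pics/sideend.png',s)
c0=np.array([.5611,-.1538,.19]);ph=2.785
o=cents(p,c=c0[:2])
for k,v in o.items():
    a=np.arctan2(*(v[0]-c0)[[1,0]]);print(k,v[1],'est joint',np.round((a-ph+ORD.index(k)*2*np.pi/7)%(2*np.pi),3))
for n,a in(('top',p),('side',s)):
    b=cv2.imread(f'pics/{n}0.png');dd=cv2.absdiff(a,b).max(2)
    cv2.imwrite(f'pics/diff{n}.png',dd)
E
```

```text
t 19.3 tcp [ 0.625  -0.3466  0.2409] jaw ang -1.25 tilt [ 0.     0.001 -1.   ] r 0.2042 ang -1.247 F [-0.1 -0.2 -0. ] open 0.0004
shift tool mm [  44.5    0.2 -169.4]
sun 112 est joint 4.528
mon 102 est joint 4.517
tue 89 est joint 4.515
wed 94 est joint 4.495
thu 127 est joint 4.43
fri 116 est joint 4.436
sat 102 est joint 4.464
```

View pics/w8.png

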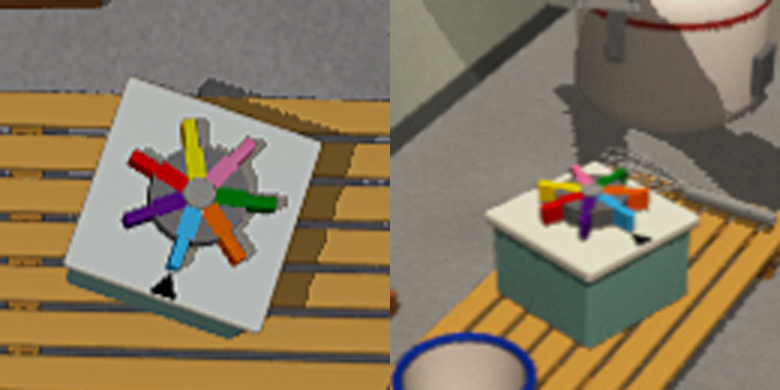

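View pics/topend.png

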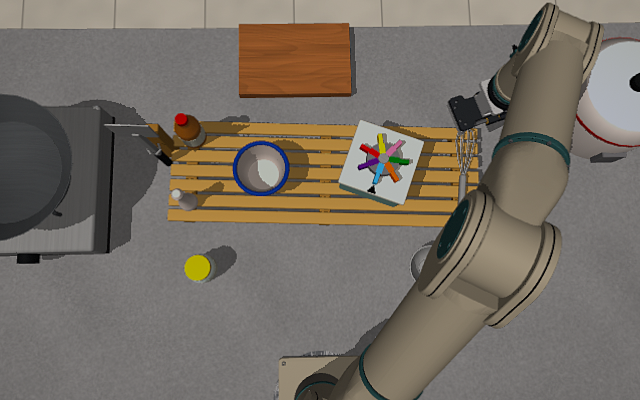

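View pics/diffside.png

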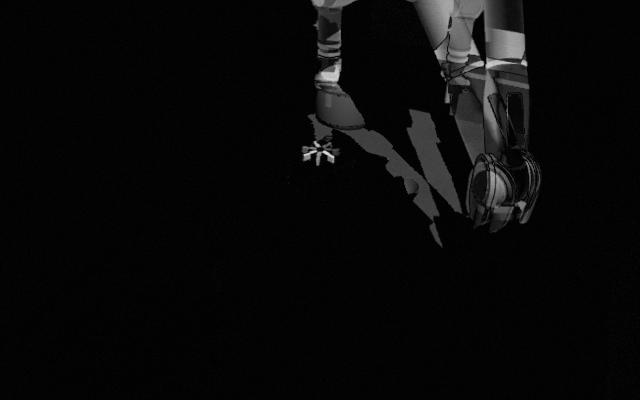

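arm_command(moves=[{"jaw": 255, "xyz": [0, -20, 0], "twist": [0, 0, 0]}, {"jaw": 255, "xyz": [0, -20, 0], "twist": [0, 0, 0]}, {"jaw": 255, "xyz": [0, -20, 0], "twist": [0, 0, 0]}, {"jaw": 255, "xyz": [0, 0, 0], "twist": [0, 0, 0]}, {"jaw": 255, "xyz": [0, 0, 0], "twist": [0, 0, 0]}, {"jaw": 255, "xyz": [0, 0, 0], "twist": [0, 0, 0]}])

```text
time: 20.1
eef_pos: [0.6242, -0.3476, 0.2991]
eef_rot: [0.112, -0.113, 0.699, -0.698]
wrist_force: [-0.2, 0.4, -0.2]
opening: 0.0005
```

Run:
```python
from h import *
s=bot.sense();print(s['time'],np.round(s['eef_pos'],3),np.round(s['wrist_force'],1),np.abs(s['joint_velocities']).max())
print(bot.sign_off())
```

```text
20.1 [ 0.624 -0.348  0.299] [-0.2  0.4 -0.2] 0.006361564533483131
the job is handed in; nothing more can be done
None
```

The day wheel now stands on light blue Friday, and I handed the job in at 20.1 s. It started on Monday. I flicked it one click at a time with the shut fingertips: Tuesday, Wednesday, Thursday, then Friday. Thursday rested at the arrow for more than a second before the last click.

**Wheel:** the final pictures show the light blue tab at the black arrow. The seven tabs give a wheel angle of 4.43 to 4.53 rad, against a target of 4.488.

**Tub and bystanders:** the before-and-after side picture differs only at the wheel, the arm and the arm's shadow, so the tub and the other things have not moved. In the last top view the arm partly covered the bowl, and the side view covers that one.

**Arm:** it was parked clear and still, with wrist force readings of 0.4 N or less on each axis. No check failed or disagreed.

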